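Snap the hold-down plate onto the instrument tray

TASK

Take the perforated hold-down plate by its handle, turn it so that its four square holes match the four snap posts in the small instrument tray, and set it on the posts. Then press it home evenly, first one end and then the other, pushing midway between the two posts of that end until every post has clicked through its hole and the plate sits level under all four barbs. Push slowly and no harder than the clicks need (about 15 N on an end) and do not let the plate tip up, or the nylon posts break.

Things in the scene. Friction and masses are not known exactly. Their poses are not given: they have to be found in the camera images.
- tray: small open tray of perforated steel, 173 x 91 x 21 mm, fixed on the worktop. Origin: centre of its underside, on the worktop; x along the long side, y across, z up. Three instruments lie in it on a grey silicone mat between four white snap posts. The mat's thickness differs: all four posts together stand 0 to 6 mm higher than the heights given here, and no reading shows how much.
- foot0 (a point): where the axis of post 0 meets the worktop, at (-62, -29) mm of the tray. Each post, from the worktop with the thinnest mat: nylon collar 15 mm thick; springy silicone washer, 15 mm, free top at 24.7; neck 8.4 mm; two sprung jaws that yield along the tray's x, their slanting heads 13 mm across at the barb (the heads' underside, at 27.6 mm) and narrowing upward; blunt fixed tip at 37 mm.
- foot1 (a point): the same for post 1, at (-62, 29) mm. What a post does: its head resists with 2 to 3 N while the plate is pushed over it; then the plate must be pressed 1 mm into the washer (8 N per mm; in all 9 to 13 N on an end) before the jaws spring out above it. They then hold it, pressed up against the barbs. Over 10.5 N on one washer breaks the post.
- foot2 (a point): the same for post 2, at (62, 29) mm of the tray
- foot3 (a point): the same for post 3, at (46, -29) mm of the tray: it stands 16 mm farther in than the other three, so the plate fits only one way round
- cover: loose hold-down plate of perforated steel, 156 x 78 x 4 mm, about 0.25 kg, flat on the worktop; its corner at x > 0, y < 0 is cut off. Origin: centre of its underside; x along its long side, z up; fitted, its axes point as the tray's. Set loosely on the posts it stays about 6 mm above its final height. Bare spots to press: (-62, 0) and (54, 0) mm, between the two posts of an end, 58 mm apart.
- handle (a point): middle of the black handle bar on top of the plate, 26.5 mm above its underside, over its origin; the bar is 68 mm long (plate's x), 12 mm wide (y) and 11 mm high, on two pins, with 17 mm of air between it and the plate
- hole0 (a point): centre of the square hole, 10 x 10 mm, for post 0, on the plate's underside at (-62, -29) mm of the plate
- hole1 (a point): centre of the square hole, 10 x 10 mm, for post 1, on the plate's underside at (-62, 29) mm of the plate
- hole2 (a point): centre of the square hole, 10 x 10 mm, for post 2, on the plate's underside at (62, 29) mm of the plate
- hole3 (a point): centre of the square hole, 10 x 10 mm, for post 3, on the plate's underside at (46, -29) mm of the plate

How it is judged:
By the outcome, as a careful person would: the job done as asked, in the order asked, and still so for the second after the job is handed in, with the robot touching nothing.
It also fails if it takes over 61 s, if anything falls off the work surface, if the arm or the gripper's body presses on something with over 40 N, if the wrist force passes 120 N, or if a joint passes its speed limit or range.

ROBOT

A 7-joint arm with a two-finger parallel gripper is mounted at the origin on a cart in front of the work surface, level with it; the furniture and walls round the work are solid. World frame = base frame: x ahead of the robot, y to its left, z up, the work surface at z = 0. Lengths are in m, angles in rad, forces in N, time in s.
With the tool pointing down it reaches from about 0.4 to 0.85 m from the base axis. Payload 4.5 kg.
Tool frame: the origin (TCP) lies where the fingers leave the gripper's body, on its centre line; the fingertips stand 64 mm ahead of it and the grasp point (between the pads) lies 45 mm ahead of it; z points along the fingers, y is the line along which they close (so a half turn about z gives the same grasp; the last joint's range is limited). The gripper opens to 88 mm and grips with 3 to 60 N. Pads are 18 mm wide; open, the fingers measure 123 mm over their backs; the gripper's body (75 mm by 187 mm) begins 45 mm behind the grasp point.
Start: joints at [1.174, 0.689, -0.195, 1.565, 0.157, 0.902, -0.215], TCP at [0.261, -0.568, 0.303] pointing down, gripper open.
Joint ranges: [-3.01, 3.01], [-0.46, 2.08], [-1.47, 1.51], [0.13, 2.56], [-1, 4.14], [0.04, 2.09], [-2.66, 2.66]. Speed limits (rad/s): [2.57, 2.57, 3.14, 3.14, 3.14, 3.14, 3.14].

INTERFACE

Orientations are given as a unit quaternion [x, y, z, w].
In Python, from plant import r gives the robot as it stands.
- The arm moves only by the tool play_rows, never from a script. Its arguments are lists of equal length, an entry for each row: "translation": the shift along the tool's x, y, z in m, a list of three; "delta_rot": the turn, a rotation vector about the tool's x, y, z in degrees, a list of three; "grip": the opening, from -1 (shut) to 1 (fully open). In form: {"translation": [[x, y, z], ...], "delta_rot": [[rx, ry, rz], ...], "grip": [grip, ...]}. A call has 1 to 20 rows; each row shifts and turns the commanded pose from where the row before left it, along the tool's axes as they then stand; what a row does not reach is not made up. A row lasts 1/8 s, in which the tool goes at most 62.5 mm and 10.7 degrees, less where a joint would pass 70% of its speed; a pose out of reach is approached as far as the arm can. A call with a gripper value outside its range is refused whole. The fingers move at their own pace and stop on an object; "squeeze" is the grip in N (left out, the last holds). Time passes only in rows, so rows that do not move let the fingers close. It gives the time, the measured TCP pose, the force, the opening and the grip force at its end, in the units of the state.
- r.get_state(): the state, without advancing time (a new reading comes with each control period).
- r.snapshot(name): name is "side" or "top" or "wrist"; returns the picture (480x640x3 uint8, blue, green, red); there is no depth.
- r.get_calibration(name): a dict with "intrinsics" (3x3 intrinsics, pixels), "eye" and "rotation" of the camera in the world. Camera axes: x right, y up, looking along -z (the intrinsics and any distortion apply to the point x, -y, -z); pixel columns grow to the right and rows downward; lengths in m; the calibration is good to about 2 mm. A picture is of the moment at which its call begins: read the wrist's pose just before it. get_calibration takes no time and is no camera call; for the wrist camera it gives the pose at the moment of the call.
- r.finish_job(): hands the job in; it is judged then, once.
Trained networks look in the newest picture that a camera, given by its name, has taken for a name from the list of things; names that differ only in an ending like _2 or _b are one class to them, and where a whole thing is asked for, a point or a joint stands for the part that bears it (a point fixed in the world has none). Each returns a list of dicts, best first, with "confidence" (0 to 1); they miss things now and then, are a little off and sometimes report something else, mostly with a low value. They report only what shows in the picture. A call takes as long as a camera call.
- r.look_for(camera, target): "point" ([x, y, z] in m, in world coordinates, good to about 4 mm: the middle of the surface that is visible of it).
- r.silhouettes(camera, target): "pixels" (480x640 bool, what is visible of it).
The state is a dict: "clock": time; "q": joint angles; "qd": joint speeds; "joint_torque": joint torques, N m; "tool_pos": TCP position; "eef_rot": TCP orientation; "contact_force": force on the tool from outside, world axes, zero at the start; "moment": the same for the moment, N m; "opening": opening from 0.0 (shut) to 1.0 (fully open); "finger_force": force on a finger pad.
Only numpy, scipy, OpenCV 4.12 (cv2) and the standard library are available. Lean on these libraries where they do the work, as an engineer would, in place of code of your own. Each camera call takes 0.05 s, during which the arm holds its last target. There are 200 camera calls.

## Working session

There is one attempt and no reset: what is moved stays moved. The work goes in short steps, Python scripts to look and compute and a tool call to move; the robot and the scene stay as the last step left them, time stands still between calls to the robot, and variables do not carry over. Pictures are saved under pics/ and viewed, at most 10 in all, crops included, and the job is handed in when it is done.

Besides the shell and the picture viewer there is one more tool, called after ">>>" in YAML: its name, and indented under it one key for each argument. play_rows: Moves the arm, as the interface text tells. Its arguments: {"type":"object","properties":{"translation":{"type":"array","items":{"type":"array","items":{"type":"number"}}},"delta_rot":{"type":"array","items":{"type":"array","items":{"type":"number"}}},"grip":{"type":"array","items":{"type":"number"}},"squeeze":{"type":"number"}},"required":["translation","delta_rot","grip"]}

```bash
ls; mkdir -p pics; python3 - <<'E'
from plant import r
import cv2,numpy as np
s=r.get_state()
for k in s: print(k,np.round(s[k],4))
for c in ("top","side"):
    cv2.imwrite(f"pics/{c}0.png",r.snapshot(c))
    k=r.get_calibration(c);print(c,{a:np.round(b,3).tolist() if not isinstance(b,str) else b for a,b in k.items()})
    for t in ("tray","cover","handle","foot0","foot1","foot2","foot3","hole0","hole1","hole2","hole3"):
        print(t,[(np.round(d["point"],4).tolist(),round(d["confidence"],2)) for d in r.look_for(c,t)[:4]])
E
```

```text
pics
clock 0.0
q [ 1.1738  0.69   -0.1945  1.5664  0.1573  0.9025 -0.2151]
qd [-0.0003  0.0001  0.0006 -0.0016  0.0009 -0.001   0.0007]
joint_torque [ 3.00000e-04 -5.27563e+01 -1.26640e+00 -1.53431e+01 -5.25000e-02
  6.80000e-03  2.00000e-04]
tool_pos [ 0.2607 -0.5674  0.3019]
eef_rot [ 9.769e-01  2.138e-01 -3.000e-04 -9.000e-04]
contact_force [ 0.689  -0.8417  0.1203]
moment [-0.011   0.0145 -0.0087]
finger_force 0.0
opening 0.9995
top {'intrinsics': [[602.025, 0.0, 316.709], [0.0, 602.025, 244.352], [0.0, 0.0, 1.0]], 'eye': [0.395, -0.134, 1.085], 'rotation': [0.045, -0.035, -0.698, 0.714]}
tray []
cover [([0.4521, -0.2454, 0.0062], 0.71)]
handle [([0.4536, -0.2537, 0.0052], 0.86)]
foot0 [([0.5454, 0.0309, 0.0075], 0.69), ([0.4545, -0.2506, 0.0045], 0.22)]
foot1 [([0.5454, 0.0309, 0.0075], 0.69), ([0.4545, -0.2506, 0.0045], 0.22)]
foot2 [([0.5454, 0.0309, 0.0075], 0.69), ([0.4545, -0.2506, 0.0045], 0.22)]
foot3 [([0.5454, 0.0309, 0.0075], 0.69), ([0.4545, -0.2506, 0.0045], 0.22)]
hole0 [([0.4567, -0.2492, 0.0026], 0.92)]
hole1 [([0.4567, -0.2492, 0.0026], 0.92)]
hole2 [([0.4567, -0.2492, 0.0026], 0.92)]
hole3 [([0.4567, -0.2492, 0.0026], 0.92)]
side {'intrinsics': [[485.446, 0.0, 323.325], [0.0, 485.446, 239.394], [0.0, 0.0, 1.0]], 'eye': [0.233, 0.419, 0.856], 'rotation': [-0.08, 0.324, 0.909, -0.248]}
tray [([0.5413, 0.0302, 0.0106], 0.75)]
cover [([0.4506, -0.2409, -0.0011], 0.58), ([0.5426, 0.0328, 0.0077], 0.25)]
handle [([0.4526, -0.2415, 0.0024], 0.69)]
foot0 [([0.5442, 0.0357, 0.0125], 0.93)]
foot1 [([0.5442, 0.0357, 0.0125], 0.93)]
foot2 [([0.5442, 0.0357, 0.0125], 0.93)]
foot3 [([0.5442, 0.0357, 0.0125], 0.93)]
hole0 [([0.4536, -0.2395, 0.0034], 0.87)]
hole1 [([0.4536, -0.2395, 0.0034], 0.87)]
hole2 [([0.4536, -0.2395, 0.0034], 0.87)]
hole3 [([0.4536, -0.2395, 0.0034], 0.87)]
```

```bash
cat > h.py <<'E'
import numpy as np,cv2
from scipy.spatial.transform import Rotation as R
def cam(k):
    K=np.array(k["intrinsics"]);M=np.array(k["rotation"])
    M=R.from_quat(M).as_matrix() if M.shape==(4,) else M
    return K,M,np.array(k["eye"])
def proj(k,P):
    K,M,e=cam(k);p=(np.atleast_2d(P)-e)@M*[1,-1,-1]
    q=p@K.T;return q[:,:2]/q[:,2:]
def back(k,uv,z):
    K,M,e=cam(k);uv=np.atleast_2d(uv)
    d=np.c_[uv,np.ones(len(uv))]@np.linalg.inv(K).T*[1,-1,-1]@M.T
    return e+d*((z-e[2])/d[:,2])[:,None]
E
python3 - <<'E'
from plant import r
import cv2,numpy as np
from h import *
k=r.get_calibration("top")
print(k.keys())
a=cv2.imread("pics/top0.png")
ims=[]
for P in ([.453,-.245,0],[.543,.033,.01]):
    u,v=np.round(proj(k,P)[0]).astype(int);print(u,v)
    x0,y0=u-65,v-75
    print("crop origin",x0,y0)
    ims.append(cv2.resize(a[y0:y0+150,x0:x0+130],None,fx=3,fy=3,interpolation=cv2.INTER_CUBIC))
cv2.imwrite("pics/crop0.png",np.hstack(ims))
E
```

```text
dict_keys(['intrinsics', 'eye', 'rotation'])
387 282
crop origin 322 207
234 228
crop origin 169 153
```

View pics/crop0.png

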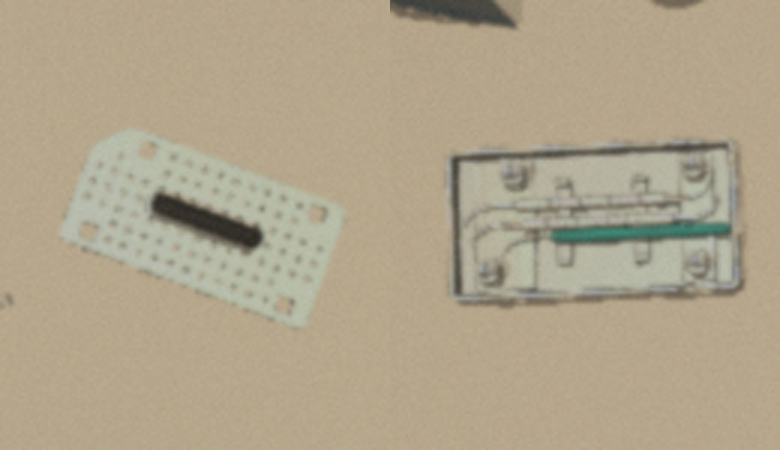

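View pics/top0.png

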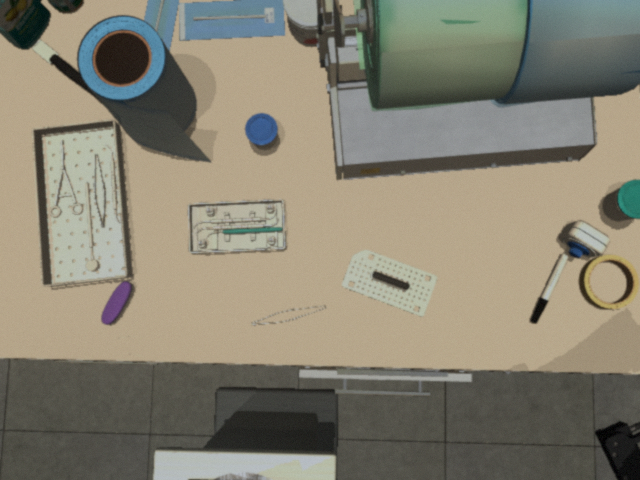

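```bash
cat >> h.py <<'E'
F=np.array([[-62,-29],[-62,29],[62,29],[46,-29]])/1e3
def fit(P):
    """rigid 2D fit of F to P -> origin, yaw deg, residual mm"""
    P=np.asarray(P)[:,:2];a=F-F.mean(0);b=P-P.mean(0)
    t=np.arctan2((a[:,0]*b[:,1]-a[:,1]*b[:,0]).sum(),(a*b).sum())
    M=np.array([[np.cos(t),-np.sin(t)],[np.sin(t),np.cos(t)]])
    o=P.mean(0)-M@F.mean(0)
    return o,np.degrees(t),(P-o-F@M.T)*1e3
def tool_yaw(q): 
    x=R.from_quat(q).as_matrix()[:,0];return np.degrees(np.arctan2(x[1],x[0]))
E
python3 - <<'E'
from plant import r
from h import *
k=r.get_calibration("top")
c=np.array([[317,213],[284,304],[88,231],[147,149]])/3+[322,207]
t=(np.array([[693,167],[697,263],[488,270],[515,177]])-[390,0])/3+[169,153]
print(fit(back(k,c,.004)));print(fit(back(k,t,.036)))
s=r.get_state();w=r.get_calibration("wrist");K,M,e=cam(w)
T=R.from_quat(s["eef_rot"]).as_matrix()
print(K,"\ncam in tool",T.T@(e-s["tool_pos"]),"\n",T.T@M, tool_yaw(s["eef_rot"]),s["q"])
E
```

```text
(array([ 0.45476399, -0.24835762]), np.float64(70.65319917392605), array([[-0.09373189, -0.09547225],
       [ 0.12876986,  0.09400496],
       [-0.2915502 ,  0.12155271],
       [ 0.25651222, -0.12008542]]))
(array([0.54339801, 0.02586172]), np.float64(93.60542016836604), array([[-0.39953579,  1.30325448],
       [ 0.59358596,  0.7730068 ],
       [ 1.59225274, -0.46155822],
       [-1.78630292, -1.61470306]]))
[[403.49311365   0.         321.18797213]
 [  0.         403.49311365 233.79535467]
 [  0.           0.           1.        ]] 
cam in tool [ 0.06771484 -0.00050475 -0.08265569] 
 [[ 6.94142038e-05  9.64448837e-01  2.64269628e-01]
 [ 9.99999969e-01 -1.29977734e-04  2.11687861e-04]
 [ 2.38511279e-04  2.64269605e-01 -9.64448816e-01]] 24.686935155809174 [ 1.17377882  0.68909502 -0.19461144  1.56531372  0.15732084  0.902537
 -0.215095  ]
```

>>> play_rows:
  translation:
    - [0.0388, -0.0324, 0.0067]
    - [0.0388, -0.0324, 0.0067]
    - [0.0388, -0.0324, 0.0067]
    - [0.0388, -0.0324, 0.0067]
    - [0.0388, -0.0324, 0.0067]
    - [0.0388, -0.0324, 0.0067]
    - [0.0388, -0.0324, 0.0067]
    - [0.0388, -0.0324, 0.0067]
    - [0.0388, -0.0324, 0.0067]
    - [0.0388, -0.0324, 0.0067]
    - [0.0388, -0.0324, 0.0067]
    - [0.0388, -0.0324, 0.0067]
    - [0.0388, -0.0324, 0.0067]
    - [0, 0, 0]
    - [0, 0, 0]
    - [0, 0, 0]
    - [0, 0, 0]
    - [0, 0, 0]
    - [0, 0, 0]
    - [0, 0, 0]
  delta_rot:
    - [0, 0, 0]
    - [0, 0, 0]
    - [0, 0, 0]
    - [0, 0, 0]
    - [0, 0, 0]
    - [0, 0, 0]
    - [0, 0, 0]
    - [0, 0, 0]
    - [0, 0, 0]
    - [0, 0, 0]
    - [0, 0, 0]
    - [0, 0, 0]
    - [0, 0, 0]
    - [0, 0, -9.85]
    - [0, 0, -9.85]
    - [0, 0, -9.85]
    - [0, 0, -9.85]
    - [0, 0, -9.85]
    - [0, 0, -9.85]
    - [0, 0, -9.85]
  grip: [1, 1, 1, 1, 1, 1, 1, 1, 1, 1, 1, 1, 1, 1, 1, 1, 1, 1, 1, 1]

```text
clock: 3.7
tool_pos: [0.5436, 0.0254, 0.2157]
eef_rot: [0.682, 0.731, 0.0, 0.0]
contact_force: [-0.1, -0.5, -0.5]
opening: 0.997
finger_force: 0.0
```

>>> play_rows:
  translation:
    - [0, 0, 0]
    - [0, 0, 0]
  delta_rot:
    - [0, 0, 0]
    - [0, 0, 0]
  grip: [0.2, 0.2]

```text
clock: 3.95
tool_pos: [0.5435, 0.0254, 0.2157]
eef_rot: [0.685, 0.728, 0.0, 0.0]
contact_force: [-0.9, 0.0, -0.4]
opening: 0.795
finger_force: 0.0
```

```bash
cat > shot.py <<'E'
import sys,json
from plant import r
from h import *
n=sys.argv[1]
s=r.get_state();k=r.get_calibration("wrist")
cv2.imwrite(f"pics/{n}.png",r.snapshot("wrist"))
json.dump({a:np.array(b).tolist() for a,b in {**k,"pos":s["tool_pos"],"rot":s["eef_rot"]}.items()},open(n+".json","w"))
print(s["clock"],np.round(s["tool_pos"],4),tool_yaw(s["eef_rot"]),np.round(s["qd"],3),np.round(s["contact_force"],2),s["opening"])
E
python3 shot.py tray1
```

```text
3.95 [0.5435 0.0254 0.2157] 93.46084555579998 [-0.007 -0.001  0.004  0.001  0.002 -0.001  0.008] [-0.88  0.03 -0.43] 0.7947449425317735
```

View pics/tray1.png

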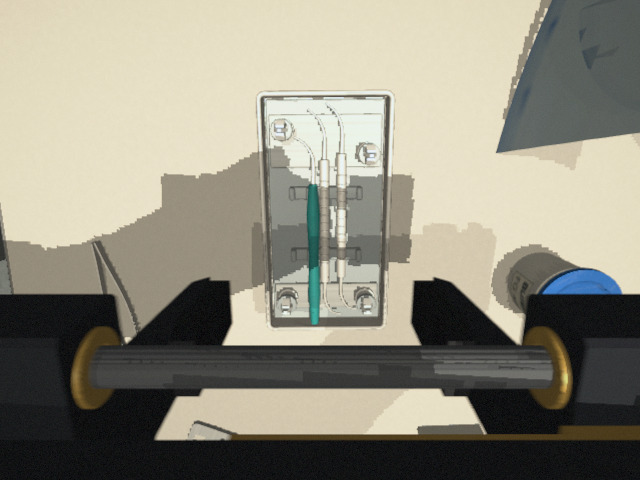

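```bash
python3 - <<'E'
import cv2,numpy as np
a=cv2.imread("pics/tray1.png")
c=[cv2.resize(a[y-18:y+18,x-20:x+20],None,fx=8,fy=8,interpolation=cv2.INTER_CUBIC) for x,y in ((282,130),(369,154),(286,300),(366,300))]
cv2.imwrite("pics/tray1z.png",np.vstack([np.hstack(c[:2]),np.hstack(c[2:])]))
E
```

```text
(no output)
```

View pics/tray1z.png

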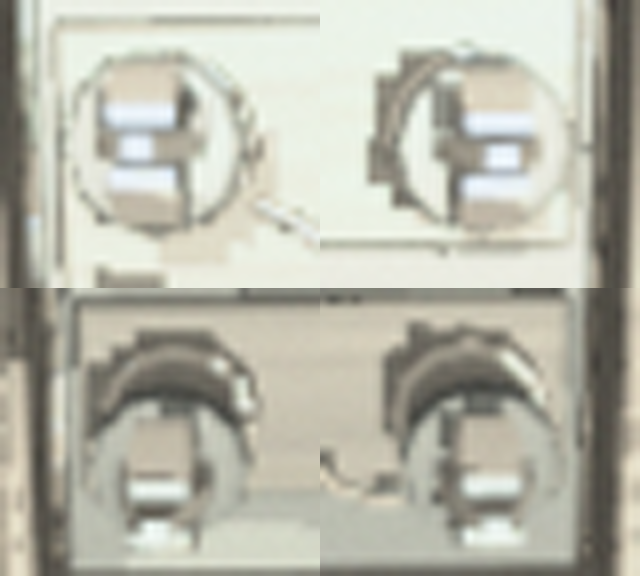

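```bash
cat > fittray.py <<'E'
import json
from h import *
from scipy.optimize import minimize
k=json.load(open("tray1.json"));a=cv2.imread("pics/tray1.png")
g=cv2.GaussianBlur(cv2.cvtColor(a,cv2.COLOR_BGR2GRAY),(0,0),.7).astype(float)
G=cv2.GaussianBlur(np.hypot(cv2.Sobel(g,6,1,0),cv2.Sobel(g,6,0,1)).clip(0,250),(0,0),1.0)
def W(p,q):
    c,s=np.cos(p[2]),np.sin(p[2]);q=np.asarray(q)
    return np.c_[p[0]+c*q[:,0]-s*q[:,1],p[1]+s*q[:,0]+c*q[:,1],q[:,2]]
th=np.linspace(0,2*np.pi,60,endpoint=False)
circ=lambda m:np.vstack([np.c_[f[0]+.0075*np.cos(th),f[1]+.0075*np.sin(th),np.full(60,.0247+m)] for f in F])
u=np.linspace(-1,1,80)
rect=lambda z,e=0:np.vstack([np.c_[u*(.0865-e),0*u+(.0455-e),0*u+z],np.c_[u*(.0865-e),0*u-(.0455-e),0*u+z],np.c_[0*u+(.0865-e),u*(.0455-e),0*u+z],np.c_[0*u-(.0865-e),u*(.0455-e),0*u+z]])
def samp(P): 
    v=proj(k,P).astype(np.float32);return cv2.remap(G.astype(np.float32),v[:,0],v[:,1],1).mean()
E
python3 - <<'E'
from fittray import *
from plant import r
x0=np.array([.5434,.0259,np.radians(93.6)])
m=r.silhouettes("wrist","tray");print([(d["confidence"],d["pixels"].sum()) for d in m])
box=np.array([[sx*.0865,sy*.0455,z] for sx in(-1,1) for sy in(-1,1) for z in(0,.021)])
def sil(p):
    h=cv2.convexHull(proj(k,W(p,box)).astype(np.float32))
    im=np.zeros((480,640),np.uint8);cv2.fillConvexPoly(im,np.round(h*16).astype(np.int32),1,cv2.LINE_AA,4);return im
if m:
    M=m[0]["pixels"]
    sc=np.array([1e-3,1e-3,.01])
    f=lambda d:(sil(x0+d*sc)!=M).sum()
    o=minimize(f,[0,0,0],method="Nelder-Mead",options=dict(initial_simplex=[[0,0,0],[4,0,0],[0,4,0],[0,0,3]]))
    p=x0+o.x*sc;print("sil",p[:2],np.degrees(p[2]),o.fun,M.sum())
def run(f,n,init):
    b=None
    for t in range(12):
        st=np.random.default_rng(t).normal(0,1.5,n)
        o=minimize(f,init+st,method="Nelder-Mead")
        if b is None or o.fun<b.fun:b=o
    return b
sc4=np.array([1e-3,1e-3,.01])
o=run(lambda d:-samp(W(x0+d*sc4,rect(.021)))-(samp(W(x0+d*sc4,rect(0)))*0),3,np.zeros(3));p=x0+o.x*sc4
print("rim",p[:2],np.degrees(p[2]),o.fun)
o=run(lambda d:-samp(W(x0+d[:3]*sc4,circ(d[3]*1e-3)))+10*max(0,-d[3],d[3]-6),4,np.array([0,0,0,3.]));q=x0+o.x[:3]*sc4
print("circ",q[:2],np.degrees(q[2]),o.x[3],o.fun)
for m_ in range(0,7):
    o=run(lambda d:-samp(W(x0+d*sc4,circ(m_*1e-3))),3,np.zeros(3));q=x0+o.x*sc4
    print(m_,q[:2],np.degrees(q[2]),o.fun)
# overlay
def draw(im,P,c,s=3):
    for v in np.round(proj(k,P)*s).astype(int): cv2.circle(im,tuple(v-np.array([225,75])*s),0,c,-1)
im=cv2.resize(a[75:345,225:425],None,fx=3,fy=3,interpolation=cv2.INTER_NEAREST)
# shift by half-pixel ignored
draw(im,W(p,rect(.021)),(0,0,255));draw(im,W(q,circ(.003)),(255,0,0)) 
cv2.imwrite("pics/ov1.png",im[:600*2][:810]);print(im.shape)
E
```

```text
[(0.78, np.int64(31072))]
sil [0.54651534 0.02850221] 93.99933408592807 482.0 31072
rim [0.54355818 0.02510154] 94.04227701470498 -96.4879379272461
circ [0.5420726  0.02456449] 92.86467442325359 2.0590469361038712 -122.0173568725586
0 [0.54016224 0.02343639] 93.58171575662473 -125.09786224365234
1 [0.55026484 0.02543448] 96.05252484708473 -124.84083557128906
2 [0.5404484  0.02427093] 94.15467960536309 -124.6034164428711
3 [0.54051552 0.02473142] 94.09582797764921 -122.92948150634766
4 [0.54227311 0.02550616] 92.95419844806128 -121.37879943847656
5 [0.54238827 0.02607818] 92.92348415409064 -121.10655975341797
6 [0.5423808  0.02689362] 93.02957382099844 -121.83882141113281
(810, 600, 3)
```

```bash
python3 - <<'E'
from fittray import *
im=cv2.resize(a,None,fx=4,fy=4,interpolation=cv2.INTER_CUBIC)
for p,c in (([.54356,.0251,np.radians(94.04)],(0,0,255)),([.5465,.0285,np.radians(94.0)],(0,200,0))):
    for z in (0,.021):
        v=proj(k,W(p,[[x*.0865,y*.0455,z] for x,y in((-1,-1),(-1,1),(1,1),(1,-1))]))
        cv2.polylines(im,[np.round((v+.5)*4).astype(np.int32)],True,c,1)
im=im[:,245*4:405*4]
cv2.imwrite("pics/ov1.png",np.vstack([im[85*4:165*4],im[265*4:335*4]]))
E
```

```text
(no output)
```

View pics/ov1.png

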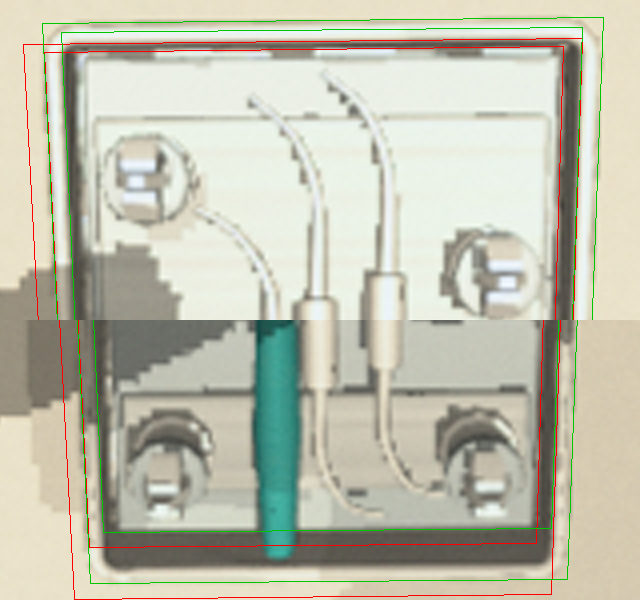

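```bash
python3 - <<'E'
from fittray import *
uv=[[365.5,304.5],[286,304.75],[281.25,128.75],[368.75,153.25]]
for m in range(0,7,2):
    o,t,e=fit(back(k,uv,.0247+m/1e3));print(m,o,t,np.abs(e).max(),e.round(1).tolist())
tips=np.array([[278.9,130.5],[371.9,155.5]])
for m in (0,2,4,6):
    P=back(k,tips,.037+m/1e3);d=P[0]-P[1];print(m,np.linalg.norm(d)*1e3,np.hypot(16,58),np.degrees(np.arctan2(d[1],d[0]))-np.degrees(np.arctan2(58,16)), P[:,:2])
x0=np.array([.5455,.0285,np.radians(93.7)]);sc=np.array([1e-3,1e-3,.01])
for m in range(7):
    f=lambda d:-samp(W(x0+d*sc,circ(m*1e-3)))+10*np.maximum(0,np.abs(d)-2.5).sum()
    b=min((minimize(f,np.random.default_rng(t).normal(0,.8,3),method="Nelder-Mead") for t in range(10)),key=lambda o:o.fun)
    q=x0+b.x*sc;print(m,q[:2],np.degrees(q[2]),b.fun)
E
```

```text
0 [0.5462506  0.02755786] 93.74337012851866 0.9435814483536448 [[0.4, -0.9], [-0.3, -0.9], [-0.0, 0.9], [-0.2, 0.8]]
2 [0.54619756 0.02806873] 93.74337012851865 0.4958099937790589 [[0.2, -0.5], [-0.1, -0.4], [0.2, 0.5], [-0.3, 0.5]]
4 [0.54614452 0.0285796 ] 93.74337012851866 0.5357355896782496 [[-0.0, -0.1], [0.1, 0.0], [0.5, -0.0], [-0.5, 0.1]]
6 [0.54609147 0.02909047] 93.74337012851862 0.722966008328732 [[-0.3, 0.3], [0.3, 0.4], [0.7, -0.5], [-0.7, -0.3]]
0 60.85713344835291 60.166435825965294 94.19005724070503 [[0.51299179 0.08754797]
 [0.57268328 0.07569398]]
2 60.39133444813363 60.166435825965294 94.19005724070506 [[0.51319282 0.08759317]
 [0.57242742 0.07582991]]
4 59.925535447914235 60.166435825965294 94.19005724070506 [[0.51339384 0.08763838]
 [0.57217157 0.07596584]]
6 59.45973644769484 60.166435825965294 94.19005724070503 [[0.51359486 0.08768358]
 [0.57191571 0.07610178]]
0 [0.54302859 0.02885478] 93.76919454679157 -118.85877227783203
1 [0.54306262 0.02897289] 93.80674325917533 -119.4987564086914
2 [0.54301306 0.02904549] 93.64494317250879 -119.96199798583984
3 [0.54300027 0.02907291] 93.55157954939045 -120.01787567138672
4 [0.54300357 0.0260031 ] 93.31044603536537 -119.23753356933594
5 [0.54300013 0.02666904] 93.29810515350974 -119.50210571289062
6 [0.54300705 0.0273075 ] 93.39955894849402 -120.3937759399414
```

>>> play_rows:
  translation:
    - [-0.0383, -0.015, 0.0037]
    - [-0.0383, -0.015, 0.0037]
    - [-0.0383, -0.015, 0.0037]
    - [-0.0383, -0.015, 0.0037]
    - [-0.0383, -0.015, 0.0037]
    - [-0.0383, -0.015, 0.0037]
    - [-0.0383, -0.015, 0.0037]
    - [0, 0, 0]
    - [0, 0, 0]
    - [0, 0, 0]
    - [0, 0, 0]
    - [0, 0, 0]
  delta_rot:
    - [0, 0, 0]
    - [0, 0, 0]
    - [0, 0, 0]
    - [0, 0, 0]
    - [0, 0, 0]
    - [0, 0, 0]
    - [0, 0, 0]
    - [0, 0, 7.6]
    - [0, 0, 7.6]
    - [0, 0, 7.6]
    - [0, 0, 0]
    - [0, 0, 0]
  grip: [0.2, 0.2, 0.2, 0.2, 0.2, 0.2, 0.2, 0.2, 0.2, 0.2, 0.2, 0.2]

```text
clock: 5.55
tool_pos: [0.4557, -0.2487, 0.1898]
eef_rot: [0.814, 0.58, -0.0, 0.0]
contact_force: [-0.2, -0.7, 0.1]
opening: 0.599
finger_force: 0.0
```

```bash
python3 shot.py cov1; python3 - <<'E'
import json
from h import *
a=cv2.imread("pics/cov1.png");k=json.load(open("cov1.json"))
M=R.from_euler("z",70.65,degrees=True).as_matrix()
uv=proj(k,(np.c_[F,np.full(4,.004)]@M.T)+[.457,-.246,0]);print(uv.round(1))
x,y=np.round(uv.mean(0)).astype(int)
im=a[y-115:y+125,x-85:x+75];print("origin",x-85,y-115,im.shape)
cv2.imwrite("pics/cov1z.png",cv2.resize(im,None,fx=2.5,fy=2.5,interpolation=cv2.INTER_CUBIC))
c=[]
for u in uv:
    X,Y=np.round(u).astype(int);print(X-20,Y-18)
    c.append(cv2.resize(a[Y-18:Y+18,X-20:X+20],None,fx=8,fy=8,interpolation=cv2.INTER_CUBIC))
cv2.imwrite("pics/cov1h.png",np.vstack([np.hstack([c[2],c[3]]),np.hstack([c[1],c[0]])]))
E
```

```text
5.55 [ 0.4557 -0.2487  0.1898] 70.94525066473716 [ 0.005  0.001 -0.004  0.    -0.001  0.    -0.004] [-0.21 -0.65  0.05] 0.5986453675492385
[[361.7 305.4]
 [281.7 305. ]
 [277.8 128.1]
 [367.  153.9]]
origin 237 108 (240, 160, 3)
342 287
262 287
258 110
347 136
```

View pics/cov1h.png

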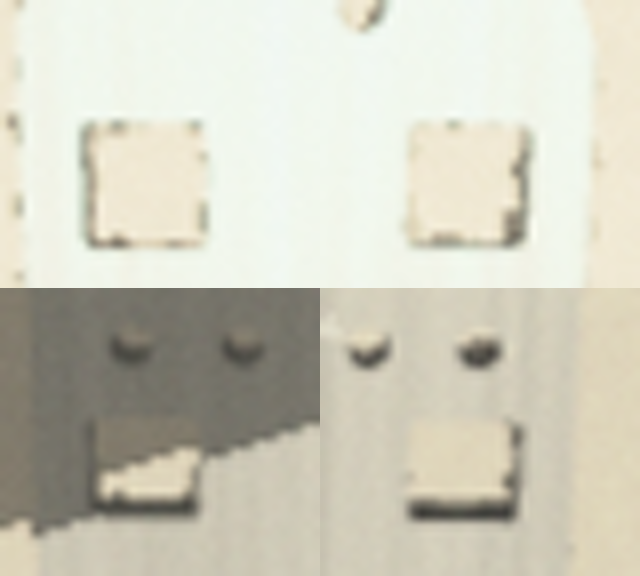

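```bash
python3 - <<'E'
import json
from h import *
k=json.load(open("cov1.json"))
uv=[[359.3,309],[279.7,308.9],[275.6,132.4],[364.9,158.4]]
o,t,e=fit(back(k,uv,.004));print(o,t,e.round(2).tolist())
kt=json.load(open("tray1.json"))
def rel(o,t,k):
    y=tool_yaw(k["rot"]);d=R.from_euler("z",-y,degrees=True).apply([*(o-np.array(k["pos"])[:2]),0])
    return d[:2]*1e3,t-y
print("cover in tool yaw frame",rel(o,t,k),"tray",rel(np.array([.5462,.0284]),93.85,kt))
E
```

```text
[ 0.45464365 -0.24824399] 70.56029504821754 [[-0.08, 0.09], [-0.05, -0.27], [-0.01, 0.19], [0.14, -0.02]]
cover in tool yaw frame (array([0.06416758, 1.17046259]), np.float64(-0.38495561651961907)) tray (array([ 2.85795829, -2.83871169]), np.float64(0.38915444420001677))
```

>>> play_rows:
  translation:
    - [0.0001, -0.0012, 0.03]
    - [0, 0, 0.03]
    - [0, 0, 0.03]
    - [0, 0, 0.02]
    - [0, 0, 0.008]
    - [0, 0, 0]
    - [0, 0, 0]
    - [0, 0, 0]
    - [0, 0, 0]
    - [0, 0, 0]
    - [0, 0, 0]
    - [0, 0, 0]
  delta_rot:
    - [0, 0, 0.4]
    - [0, 0, 0]
    - [0, 0, 0]
    - [0, 0, 0]
    - [0, 0, 0]
    - [0, 0, 0]
    - [0, 0, 0]
    - [0, 0, 0]
    - [0, 0, 0]
    - [0, 0, 0]
    - [0, 0, 0]
    - [0, 0, 0]
  grip: [0.2, 0.2, 0.2, 0.2, 0.2, 0.2, -1, -1, -1, -1, -1, -1]
  squeeze: 40

```text
clock: 7.1
tool_pos: [0.4547, -0.2484, 0.0719]
eef_rot: [0.817, 0.577, 0.0, 0.0]
contact_force: [0.2, 0.0, 1.7]
opening: 0.128
finger_force: 40.0
```

```bash
python3 shot.py cov2; python3 - <<'E'
import json
from h import *
a=cv2.imread("pics/cov2.png");k=json.load(open("cov2.json"))
M=R.from_euler("z",70.56,degrees=True).as_matrix()
print(proj(k,(np.c_[F,np.full(4,.004)]@M.T)+[.4546,-.2482,0]).round(1))
E
```

```text
7.1 [ 0.4547 -0.2484  0.0719] 70.43837248984569 [-0.    -0.     0.    -0.001 -0.     0.     0.001] [0.18 0.02 1.67] 0.12814940435344221
[[387.  426. ]
 [256.7 426.3]
 [241.6 140.5]
 [398.9 184. ]]
```

View pics/cov2.png

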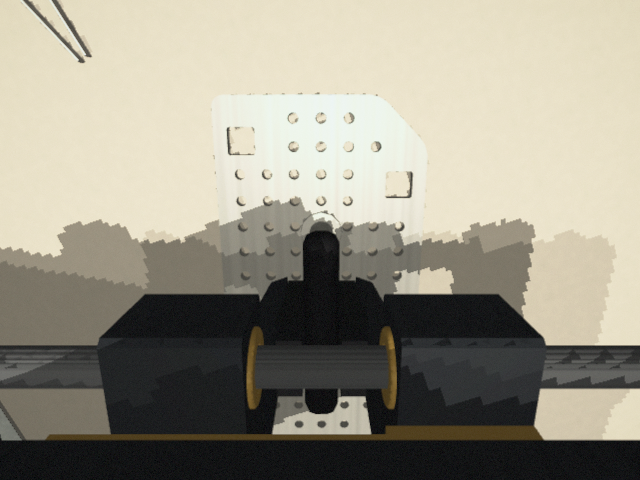

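>>> play_rows:
  translation:
    - [0, 0, -0.01]
    - [0, 0, -0.025]
    - [0, 0, -0.025]
    - [0.0146, -0.0003, 0]
    - [0.0291, -0.0006, 0]
    - [0.0291, -0.0006, 0]
    - [0.0291, -0.0006, 0]
    - [0.0291, -0.0006, 0]
    - [0.0291, -0.0006, 0]
    - [0.0291, -0.0006, 0]
    - [0.0291, -0.0006, 0]
    - [0.0291, -0.0006, 0]
    - [0.0291, -0.0006, 0]
    - [0.0149, -0.0007, 0]
    - [0, 0, 0]
    - [0, 0, 0]
    - [0, 0, 0]
    - [0, 0, 0]
    - [0, 0, 0]
    - [0, 0, 0]
  delta_rot:
    - [0, 0, 0]
    - [0, 0, 0]
    - [0, 0, 0]
    - [0, 0, 0]
    - [0, 0, 0]
    - [0, 0, 0]
    - [0, 0, 0]
    - [0, 0, 0]
    - [0, 0, 0]
    - [0, 0, 0]
    - [0, 0, 0]
    - [0, 0, 0]
    - [0, 0, 0]
    - [0, 0, 0]
    - [0, 0, -5.8]
    - [0, 0, -5.8]
    - [0, 0, -5.8]
    - [0, 0, -5.9]
    - [0, 0, 0]
    - [0, 0, 0]
  grip: [-1, -1, -1, -1, -1, -1, -1, -1, -1, -1, -1, -1, -1, -1, -1, -1, -1, -1, -1, -1]

```text
clock: 9.65
tool_pos: [0.5457, 0.0283, 0.1314]
eef_rot: [0.684, 0.729, -0.0, -0.0]
contact_force: [0.5, 0.3, -1.8]
opening: 0.125
finger_force: 40.0
```

```bash
python3 shot.py pl1; python3 - <<'E'
from plant import r
print(r.get_state()["tool_pos"],r.get_state()["finger_force"])
E
```

```text
9.65 [0.5457 0.0283 0.1314] 93.62379474466098 [-0.002 -0.002 -0.004 -0.003  0.001  0.002  0.006] [ 0.46  0.31 -1.78] 0.12498563190395313
[0.54585531 0.02834786 0.1314811 ] 39.999493807554245
```

>>> play_rows:
  translation:
    - [0, 0.0004, 0.007]
    - [0, 0, 0.005]
    - [0, 0, 0.001]
    - [0, 0, 0]
  delta_rot:
    - [0, 0, -0.1]
    - [0, 0, 0]
    - [0, 0, 0]
    - [0, 0, 0]
  grip: [-1, -1, -1, -1]

```text
clock: 10.2
tool_pos: [0.5464, 0.0285, 0.1186]
eef_rot: [0.683, 0.73, -0.0, -0.0]
contact_force: [-0.1, -0.4, -2.8]
opening: 0.123
finger_force: 40.0
```

```bash
python3 shot.py pl2; python3 - <<'E'
import json
from h import *
from plant import r
a=cv2.imread("pics/pl2.png");k=json.load(open("pl2.json"))
M=R.from_quat(k["rot"]).as_matrix()
cv2.imwrite("pics/side2.png",r.snapshot("side"))
c=[cv2.resize(a[y-30:y+30,x-40:x+40],None,fx=5,fy=5,interpolation=cv2.INTER_CUBIC) for x,y in ((242,141),(399,184))]
ks=r.get_calibration("side");s=cv2.imread("pics/side2.png")
u,v=np.round(proj(ks,[[.546,.028,.045]])[0]).astype(int);print("side",u,v)
b=s[max(v-37,0):v+38,max(u-100,0):u+100];b=cv2.resize(b,(800,300),interpolation=cv2.INTER_CUBIC)
cv2.imwrite("pics/pl2z.png",np.vstack([np.hstack(c),b]))
E
```

```text
10.2 [0.5464 0.0285 0.1186] 93.82977511048456 [ 0.003 -0.004 -0.003  0.001  0.001  0.001  0.   ] [-0.07 -0.4  -2.82] 0.12331717697570212
side 279 304
```

View pics/pl2z.png

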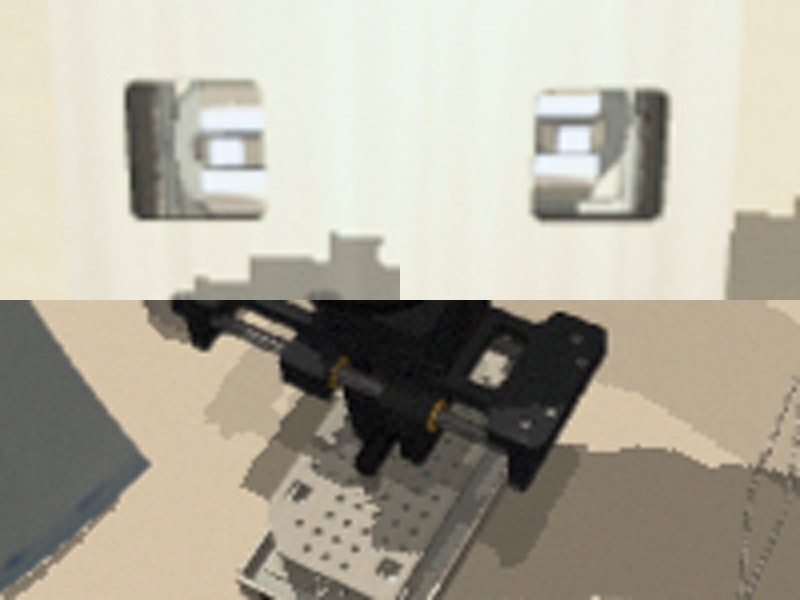

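```bash
python3 - <<'E'
import json
from h import *
k=json.load(open("pl2.json"))
h=np.array([[202+196/5-.5,111+149/5-.5],[359+200/5-.5,154+155/5-.5]])
t=np.array([[202+226/5-.5,111+152/5-.5],[359+172/5-.5,154+138/5-.5]])
z=.1186-.0719+.004
H=back(k,h,z);d=H[0]-H[1];print(H,np.linalg.norm(d),np.degrees(np.arctan2(d[1],d[0])-np.arctan2(58,16)))
yaw=tool_yaw(k["rot"])
for m in (0,1,2,3,4,5,6):
    T=back(k,t,.037+m/1e3);d=T[0]-T[1];e=R.from_euler("z",-yaw,degrees=True).apply(T-H)*1e3
    print(m,np.linalg.norm(d)*1e3,np.degrees(np.arctan2(d[1],d[0])-np.arctan2(58,16)),"tip-hole",e[:,:2].round(2).tolist())
E
```

```text
[[0.51285343 0.08863754 0.0507    ]
 [0.57200085 0.07644921 0.0507    ]] 0.06039017145692867 93.77837863334238
0 60.90624448954826 94.06266205090326 tip-hole [[-0.77, 0.3], [-0.62, -0.27]]
1 60.53531251468742 94.06266205090326 tip-hole [[-0.73, 0.12], [-0.48, -0.1]]
2 60.16438053982657 94.06266205090326 tip-hole [[-0.69, -0.06], [-0.34, 0.08]]
3 59.793448564965736 94.06266205090326 tip-hole [[-0.65, -0.24], [-0.2, 0.26]]
4 59.422516590104884 94.06266205090326 tip-hole [[-0.61, -0.42], [-0.07, 0.44]]
5 59.05158461524404 94.06266205090326 tip-hole [[-0.57, -0.6], [0.07, 0.61]]
6 58.68065264038321 94.06266205090326 tip-hole [[-0.53, -0.78], [0.21, 0.79]]
```

>>> play_rows:
  translation:
    - [-0.0005, 0, 0.003]
    - [0, 0, 0.004]
    - [0, 0, 0.003]
    - [0, 0, 0.001]
    - [0, 0, 0.001]
    - [0, 0, 0]
  delta_rot:
    - [0, 0, -0.2]
    - [0, 0, 0]
    - [0, 0, 0]
    - [0, 0, 0]
    - [0, 0, 0]
    - [0, 0, 0]
  grip: [-1, -1, -1, -1, -1, -1]

```text
clock: 11.05
tool_pos: [0.5465, 0.028, 0.1067]
eef_rot: [0.682, 0.732, -0.0, 0.0]
contact_force: [-0.2, -0.6, -2.6]
opening: 0.127
finger_force: 40.0
```

>>> play_rows:
  translation:
    - [0, 0, 0.0007]
    - [0, 0, 0.0007]
    - [0, 0, 0]
  delta_rot:
    - [0, 0, 0]
    - [0, 0, 0]
    - [0, 0, 0]
  grip: [-1, -1, -1]

```text
clock: 11.42
tool_pos: [0.5465, 0.0279, 0.1053]
eef_rot: [0.682, 0.732, -0.0, 0.0]
contact_force: [0.5, -0.0, -1.9]
opening: 0.128
finger_force: 40.0
```

>>> play_rows:
  translation:
    - [0, 0, 0.0007]
    - [0, 0, 0.0007]
    - [0, 0, 0]
  delta_rot:
    - [0, 0, 0]
    - [0, 0, 0]
    - [0, 0, 0]
  grip: [-1, -1, -1]

```text
clock: 11.8
tool_pos: [0.5466, 0.028, 0.1039]
eef_rot: [0.682, 0.732, 0.0, 0.0]
contact_force: [0.0, 0.2, -1.0]
opening: 0.13
finger_force: 40.0
```

>>> play_rows:
  translation:
    - [0, 0, 0.0004]
    - [0, 0, 0.0003]
    - [0, 0, 0]
  delta_rot:
    - [0, 0, 0]
    - [0, 0, 0]
    - [0, 0, 0]
  grip: [-1, -1, -1]

```text
clock: 12.18
tool_pos: [0.5467, 0.028, 0.1034]
eef_rot: [0.682, 0.732, 0.0, 0.0]
contact_force: [0.3, -0.1, 0.5]
opening: 0.125
finger_force: 40.0
```

>>> play_rows:
  translation:
    - [0, 0, 0]
    - [0, 0, 0]
    - [0, 0, 0]
    - [0, 0, 0]
    - [0, 0, -0.01]
    - [0, 0, -0.015]
    - [0, 0, -0.015]
    - [-0.0155, 0, 0]
    - [-0.0155, 0, 0]
    - [-0.0155, 0, 0]
    - [-0.0155, 0, 0]
    - [0, 0, 0]
    - [0, 0, 0]
    - [0, 0, 0]
  delta_rot:
    - [0, 0, 0]
    - [0, 0, 0]
    - [0, 0, 0]
    - [0, 0, 0]
    - [0, 0, 0]
    - [0, 0, 0]
    - [0, 0, 0]
    - [0, 0, 0]
    - [0, 0, 0]
    - [0, 0, 0]
    - [0, 0, 0]
    - [0, 0, 0]
    - [0, 0, 0]
    - [0, 0, 0]
  grip: [-0.4, -0.4, -0.4, -0.4, -0.4, -0.4, -0.4, -0.4, -1, -1, -1, -1, -1, -1]
  squeeze: 15

```text
clock: 13.92
tool_pos: [0.5509, -0.0328, 0.1432]
eef_rot: [0.681, 0.732, 0.0, -0.0]
contact_force: [0.5, 0.1, -0.5]
opening: 0.006
finger_force: 0.0
```

```bash
python3 shot.py af1; python3 - <<'E'
from h import *
import json
k=json.load(open("af1.json"));a=cv2.imread("pics/af1.png")
o=np.array([.5467,.028]);M=R.from_euler("z",93.95,degrees=True).as_matrix()
uv=proj(k,np.c_[F,np.full(4,.0355)]@M.T+[*o,0]);print(uv.round(1))
x,y=np.round(uv[2:].mean(0)).astype(int);print(x,y)
cv2.imwrite("pics/af1z.png",cv2.resize(a[max(0,y-75):y+75,max(0,x-100):x+100],None,fx=4,fy=4,interpolation=cv2.INTER_CUBIC))
E
```

```text
13.925 [ 0.5509 -0.0328  0.1432] 94.1166781430069 [-0.003 -0.002  0.003  0.001  0.001  0.001 -0.   ] [ 0.46  0.15 -0.52] 0.006095086889531153
[[379.5 267.1]
 [263.6 266.7]
 [253.4 -12.1]
 [389.8  30.2]]
322 9
```

View pics/af1z.png

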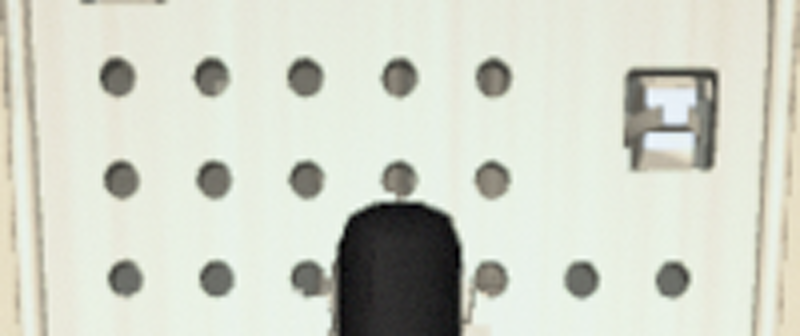

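>>> play_rows:
  translation:
    - [-0.001, 0, 0.014]
    - [0, 0, 0.014]
    - [0, 0, 0.009]
    - [0, 0, 0.003]
    - [0, 0, 0]
  delta_rot:
    - [0, 0, 0]
    - [0, 0, 0]
    - [0, 0, 0]
    - [0, 0, 0]
    - [0, 0, 0]
  grip: [-1, -1, -1, -1, -1]

```text
clock: 14.6
tool_pos: [0.5509, -0.0348, 0.103]
eef_rot: [0.682, 0.732, -0.0, -0.0]
contact_force: [-0.1, 0.3, 0.6]
opening: 0.002
finger_force: 0.0
```

>>> play_rows:
  translation:
    - [0, 0, 0.0008]
    - [0, 0, 0.0008]
    - [0, 0, 0.0004]
    - [0, 0, 0]
  delta_rot:
    - [0, 0, 0]
    - [0, 0, 0]
    - [0, 0, 0]
    - [0, 0, 0]
  grip: [-1, -1, -1, -1]

```text
clock: 15.1
tool_pos: [0.551, -0.0349, 0.1013]
eef_rot: [0.682, 0.732, 0.0, 0.0]
contact_force: [-0.5, -0.0, -0.4]
opening: 0.001
finger_force: 0.0
```

>>> play_rows:
  translation:
    - [0.0012, 0, 0.0005]
    - [0, 0, 0.0005]
    - [0, 0, 0.0005]
    - [0, 0, 0]
  delta_rot:
    - [0, 0, 0]
    - [0, 0, 0]
    - [0, 0, 0]
    - [0, 0, 0]
  grip: [-1, -1, -1, -1]

```text
clock: 15.6
tool_pos: [0.5509, -0.0336, 0.0998]
eef_rot: [0.682, 0.732, 0.0, 0.0]
contact_force: [0.7, 0.7, 0.4]
opening: 0.005
finger_force: 0.3
```

>>> play_rows:
  translation:
    - [0, 0, 0.0005]
    - [0, 0, 0.0005]
    - [0, 0, 0]
  delta_rot:
    - [0, 0, 0]
    - [0, 0, 0]
    - [0, 0, 0]
  grip: [-1, -1, -1]

```text
clock: 15.98
tool_pos: [0.551, -0.0336, 0.0989]
eef_rot: [0.682, 0.732, 0.0, 0.0]
contact_force: [-1.4, 1.5, 3.2]
opening: 0.008
finger_force: 1.6
```

>>> play_rows:
  translation:
    - [0, 0, 0.0005]
    - [0, 0, 0.0005]
    - [0, 0, 0.0005]
    - [0, 0, 0]
  delta_rot:
    - [0, 0, 0]
    - [0, 0, 0]
    - [0, 0, 0]
    - [0, 0, 0]
  grip: [-1, -1, -1, -1]

```text
clock: 16.48
tool_pos: [0.5509, -0.0337, 0.097]
eef_rot: [0.682, 0.732, -0.0, -0.0]
contact_force: [-0.4, 0.3, 1.4]
opening: 0.004
finger_force: 0.3
```

>>> play_rows:
  translation:
    - [0, 0, 0.0005]
    - [0, 0, 0.0005]
    - [0, 0, 0.0005]
    - [0, 0, 0]
  delta_rot:
    - [0, 0, 0]
    - [0, 0, 0]
    - [0, 0, 0]
    - [0, 0, 0]
  grip: [-1, -1, -1, -1]

```text
clock: 16.98
tool_pos: [0.5508, -0.0337, 0.0957]
eef_rot: [0.682, 0.732, -0.0, 0.0]
contact_force: [0.2, 0.7, 1.1]
opening: 0.005
finger_force: 0.6
```

>>> play_rows:
  translation:
    - [0, 0, 0.0005]
    - [0, 0, 0.0005]
    - [0, 0, 0]
  delta_rot:
    - [0, 0, 0]
    - [0, 0, 0]
    - [0, 0, 0]
  grip: [-1, -1, -1]

```text
clock: 17.35
tool_pos: [0.5509, -0.0337, 0.0951]
eef_rot: [0.682, 0.732, -0.0, 0.0]
contact_force: [-1.5, -0.7, 5.3]
opening: 0.005
finger_force: 2.7
```

>>> play_rows:
  translation:
    - [0, 0, 0.0003]
    - [0, 0, 0.0003]
    - [0, 0, 0]
  delta_rot:
    - [0, 0, 0]
    - [0, 0, 0]
    - [0, 0, 0]
  grip: [-1, -1, -1]

```text
clock: 17.73
tool_pos: [0.5509, -0.0337, 0.0948]
eef_rot: [0.682, 0.732, -0.0, 0.0]
contact_force: [-1.3, 1.0, 7.9]
opening: -0.002
finger_force: 4.3
```

>>> play_rows:
  translation:
    - [0, 0, 0.0003]
    - [0, 0, 0]
  delta_rot:
    - [0, 0, 0]
    - [0, 0, 0]
  grip: [-1, -1]

```text
clock: 17.98
tool_pos: [0.5508, -0.0337, 0.0946]
eef_rot: [0.682, 0.732, -0.0, 0.0]
contact_force: [-1.9, 0.9, 9.9]
opening: 0.002
finger_force: 4.8
```

>>> play_rows:
  translation:
    - [0, 0, 0.0002]
    - [0, 0, 0]
  delta_rot:
    - [0, 0, 0]
    - [0, 0, 0]
  grip: [-1, -1]

```text
clock: 18.23
tool_pos: [0.5509, -0.0337, 0.0945]
eef_rot: [0.682, 0.732, 0.0, 0.0]
contact_force: [-1.6, 0.5, 10.1]
opening: 0.008
finger_force: 5.0
```

>>> play_rows:
  translation:
    - [0, 0, 0.0002]
    - [0, 0, 0]
  delta_rot:
    - [0, 0, 0]
    - [0, 0, 0]
  grip: [-1, -1]

```text
clock: 18.48
tool_pos: [0.5509, -0.0337, 0.0944]
eef_rot: [0.682, 0.732, 0.0, 0.0]
contact_force: [-1.3, 0.2, 11.4]
opening: 0.007
finger_force: 5.7
```

>>> play_rows:
  translation:
    - [0, 0, 0.0002]
    - [0, 0, 0]
  delta_rot:
    - [0, 0, 0]
    - [0, 0, 0]
  grip: [-1, -1]

```text
clock: 18.73
tool_pos: [0.5509, -0.0337, 0.0944]
eef_rot: [0.682, 0.732, 0.0, 0.0]
contact_force: [-2.4, 0.4, 12.7]
opening: 0.008
finger_force: 6.4
```

>>> play_rows:
  translation:
    - [0, 0, 0.0002]
    - [0, 0, 0]
  delta_rot:
    - [0, 0, 0]
    - [0, 0, 0]
  grip: [-1, -1]

```text
clock: 18.98
tool_pos: [0.5509, -0.0337, 0.0943]
eef_rot: [0.682, 0.732, 0.0, 0.0]
contact_force: [-2.9, 0.5, 14.3]
opening: 0.002
finger_force: 7.1
```

>>> play_rows:
  translation:
    - [0, 0, 0.0002]
    - [0, 0, 0]
  delta_rot:
    - [0, 0, 0]
    - [0, 0, 0]
  grip: [-1, -1]

```text
clock: 19.23
tool_pos: [0.5509, -0.0337, 0.0942]
eef_rot: [0.682, 0.732, 0.0, 0.001]
contact_force: [-2.8, 1.0, 14.6]
opening: 0.005
finger_force: 7.7
```

>>> play_rows:
  translation:
    - [0, 0, -0.0006]
    - [0, 0, 0]
  delta_rot:
    - [0, 0, 0]
    - [0, 0, 0]
  grip: [-1, -1]

```text
clock: 19.48
tool_pos: [0.5509, -0.0337, 0.0944]
eef_rot: [0.682, 0.732, 0.0, 0.0]
contact_force: [-2.1, 0.2, 10.7]
opening: 0.004
finger_force: 5.6
```

>>> play_rows:
  translation:
    - [0, 0, -0.0005]
    - [0, 0, 0]
  delta_rot:
    - [0, 0, 0]
    - [0, 0, 0]
  grip: [-1, -1]

```text
clock: 19.73
tool_pos: [0.5509, -0.0337, 0.0945]
eef_rot: [0.682, 0.732, 0.0, 0.0]
contact_force: [-1.5, -0.1, 7.5]
opening: 0.003
finger_force: 3.8
```

>>> play_rows:
  translation:
    - [0, 0, -0.0006]
    - [0, 0, 0]
  delta_rot:
    - [0, 0, 0]
    - [0, 0, 0]
  grip: [-1, -1]

```text
clock: 19.98
tool_pos: [0.5509, -0.0336, 0.0946]
eef_rot: [0.682, 0.732, 0.0, 0.0]
contact_force: [-1.4, 0.9, 3.9]
opening: 0.007
finger_force: 2.3
```

>>> play_rows:
  translation:
    - [0, 0, -0.0005]
    - [0, 0, 0]
  delta_rot:
    - [0, 0, 0]
    - [0, 0, 0]
  grip: [-1, -1]

```text
clock: 20.23
tool_pos: [0.5508, -0.0337, 0.0948]
eef_rot: [0.682, 0.732, -0.0, -0.0]
contact_force: [0.5, 0.1, 1.5]
opening: 0.002
finger_force: 0.5
```

```bash
python3 - <<'E'
from plant import r
s=r.get_state();print(s["tool_pos"],s["contact_force"],s["moment"])
E
```

```text
[ 0.55084254 -0.03374612  0.09479134] [0.47959948 0.0557601  1.50494723] [ 0.00790573 -0.11491623  0.02283591]
```

>>> play_rows:
  translation:
    - [0, 0, -0.0012]
    - [0, 0, 0]
    - [0, 0, 0]
  delta_rot:
    - [0, 0, 0]
    - [0, 0, 0]
    - [0, 0, 0]
  grip: [-1, -1, -1]

```text
clock: 20.6
tool_pos: [0.5508, -0.0338, 0.0961]
eef_rot: [0.682, 0.732, -0.0, -0.0]
contact_force: [-0.5, 0.2, -0.4]
opening: 0.006
finger_force: 0.0
```

>>> play_rows:
  translation:
    - [0, 0, 0.0005]
    - [0, 0, 0.0003]
    - [0, 0, 0]
  delta_rot:
    - [0, 0, 0]
    - [0, 0, 0]
    - [0, 0, 0]
  grip: [-1, -1, -1]

```text
clock: 20.98
tool_pos: [0.5509, -0.0337, 0.0954]
eef_rot: [0.682, 0.732, -0.0, -0.0]
contact_force: [-0.7, -1.0, 0.9]
opening: 0.006
finger_force: 0.0
```

>>> play_rows:
  translation:
    - [0, 0, 0.0003]
    - [0, 0, 0]
  delta_rot:
    - [0, 0, 0]
    - [0, 0, 0]
  grip: [-1, -1]

```text
clock: 21.22
tool_pos: [0.5509, -0.0337, 0.0951]
eef_rot: [0.682, 0.732, -0.0, 0.0]
contact_force: [-0.3, 0.7, -1.3]
opening: 0.01
finger_force: 0.0
```

>>> play_rows:
  translation:
    - [0, 0, 0.0005]
    - [0, 0, 0]
  delta_rot:
    - [0, 0, 0]
    - [0, 0, 0]
  grip: [-1, -1]

```text
clock: 21.48
tool_pos: [0.5509, -0.0337, 0.0947]
eef_rot: [0.682, 0.732, 0.0, 0.0]
contact_force: [-0.8, -0.4, 1.9]
opening: 0.009
finger_force: 0.9
```

>>> play_rows:
  translation:
    - [0, 0, -0.01]
    - [0, 0, -0.015]
    - [0, 0, -0.02]
    - [0.0193, 0, 0]
    - [0.0193, 0, 0]
    - [0.0193, 0.0004, 0]
    - [0.0193, 0, 0]
    - [0.0193, 0, 0]
    - [0.0194, 0, 0]
    - [0, 0, 0]
    - [0, 0, 0]
  delta_rot:
    - [0, 0, 0]
    - [0, 0, 0]
    - [0, 0, 0]
    - [0, 0, 0]
    - [0, 0, 0]
    - [0, 0, 0]
    - [0, 0, 0]
    - [0, 0, 0]
    - [0, 0, 0]
    - [0, 0, 0]
    - [0, 0, 0]
  grip: [-1, -1, -1, -1, -1, -1, -1, -1, -1, -1, -1]

```text
clock: 22.85
tool_pos: [0.5433, 0.0808, 0.1401]
eef_rot: [0.682, 0.731, -0.0, 0.001]
contact_force: [0.5, -0.3, -0.1]
opening: 0.002
finger_force: 0.0
```

>>> play_rows:
  translation:
    - [0, 0, 0.014]
    - [0, 0, 0.014]
    - [0, 0, 0.0075]
    - [0, 0, 0.0015]
    - [0, 0, 0]
    - [0, 0, 0]
  delta_rot:
    - [0, 0, 0]
    - [0, 0, 0]
    - [0, 0, 0]
    - [0, 0, 0]
    - [0, 0, 0]
    - [0, 0, 0]
  grip: [-1, -1, -1, -1, -1, -1]

```text
clock: 23.6
tool_pos: [0.5433, 0.082, 0.1029]
eef_rot: [0.682, 0.732, 0.0, 0.0]
contact_force: [-0.4, 0.0, 0.1]
opening: 0.006
finger_force: 0.0
```

>>> play_rows:
  translation:
    - [0, -0.0003, 0.0006]
    - [0, 0, 0.0006]
    - [0, 0, 0.0006]
    - [0, 0, 0.0006]
    - [0, 0, 0.0006]
    - [0, 0, 0]
  delta_rot:
    - [0, 0, 0]
    - [0, 0, 0]
    - [0, 0, 0]
    - [0, 0, 0]
    - [0, 0, 0]
    - [0, 0, 0]
  grip: [-1, -1, -1, -1, -1, -1]

```text
clock: 24.35
tool_pos: [0.5429, 0.0819, 0.0997]
eef_rot: [0.682, 0.732, 0.0, 0.0]
contact_force: [1.1, 0.2, 0.4]
opening: 0.004
finger_force: 0.5
```

>>> play_rows:
  translation:
    - [0, 0, 0.0005]
    - [0, 0, 0.0005]
    - [0, 0, 0.0005]
    - [0, 0, 0]
  delta_rot:
    - [0, 0, 0]
    - [0, 0, 0]
    - [0, 0, 0]
    - [0, 0, 0]
  grip: [-1, -1, -1, -1]

```text
clock: 24.85
tool_pos: [0.5427, 0.0819, 0.0979]
eef_rot: [0.682, 0.732, -0.0, -0.0]
contact_force: [-0.3, -0.7, 0.2]
opening: 0.001
finger_force: 0.0
```

>>> play_rows:
  translation:
    - [0, 0, 0.0005]
    - [0, 0, 0.0005]
    - [0, 0, 0.0005]
    - [0, 0, 0]
  delta_rot:
    - [0, 0, 0]
    - [0, 0, 0]
    - [0, 0, 0]
    - [0, 0, 0]
  grip: [-1, -1, -1, -1]

```text
clock: 25.35
tool_pos: [0.5427, 0.0819, 0.0965]
eef_rot: [0.682, 0.732, -0.0, -0.0]
contact_force: [-0.9, 0.0, 0.8]
opening: 0.005
finger_force: 0.2
```

>>> play_rows:
  translation:
    - [0, 0, 0.0005]
    - [0, 0, 0.0005]
    - [0, 0, 0]
  delta_rot:
    - [0, 0, 0]
    - [0, 0, 0]
    - [0, 0, 0]
  grip: [-1, -1, -1]

```text
clock: 25.72
tool_pos: [0.5428, 0.0819, 0.0955]
eef_rot: [0.682, 0.732, -0.0, -0.0]
contact_force: [-0.3, 0.5, 0.1]
opening: 0.007
finger_force: 0.3
```

>>> play_rows:
  translation:
    - [0, 0, 0.0004]
    - [0, 0, 0]
  delta_rot:
    - [0, 0, 0]
    - [0, 0, 0]
  grip: [-1, -1]

```text
clock: 25.98
tool_pos: [0.5428, 0.0819, 0.0952]
eef_rot: [0.682, 0.732, -0.0, -0.0]
contact_force: [-0.6, -0.7, 0.3]
opening: 0.003
finger_force: 0.3
```

>>> play_rows:
  translation:
    - [0, 0, 0.0003]
    - [0, 0, 0]
  delta_rot:
    - [0, 0, 0]
    - [0, 0, 0]
  grip: [-1, -1]

```text
clock: 26.22
tool_pos: [0.5428, 0.0819, 0.0949]
eef_rot: [0.682, 0.732, -0.0, 0.0]
contact_force: [-1.7, 0.7, 1.2]
opening: 0.005
finger_force: 0.7
```

>>> play_rows:
  translation:
    - [0, 0, 0.0003]
    - [0, 0, 0]
  delta_rot:
    - [0, 0, 0]
    - [0, 0, 0]
  grip: [-1, -1]

```text
clock: 26.48
tool_pos: [0.5428, 0.082, 0.0947]
eef_rot: [0.682, 0.732, 0.0, 0.0]
contact_force: [-0.4, -0.3, 3.7]
opening: 0.006
finger_force: 1.6
```

>>> play_rows:
  translation:
    - [0, 0, 0.0003]
    - [0, 0, 0]
  delta_rot:
    - [0, 0, 0]
    - [0, 0, 0]
  grip: [-1, -1]

```text
clock: 26.72
tool_pos: [0.5428, 0.082, 0.0946]
eef_rot: [0.682, 0.732, 0.0, 0.0]
contact_force: [-1.2, 0.2, 4.3]
opening: 0.005
finger_force: 2.7
```

>>> play_rows:
  translation:
    - [0, 0, 0.0003]
    - [0, 0, 0]
  delta_rot:
    - [0, 0, 0]
    - [0, 0, 0]
  grip: [-1, -1]

```text
clock: 26.98
tool_pos: [0.5428, 0.082, 0.0944]
eef_rot: [0.682, 0.732, 0.0, 0.0]
contact_force: [-2.2, 0.3, 6.4]
opening: 0.002
finger_force: 3.5
```

>>> play_rows:
  translation:
    - [0, 0, 0.0003]
    - [0, 0, 0]
  delta_rot:
    - [0, 0, 0]
    - [0, 0, 0]
  grip: [-1, -1]

```text
clock: 27.22
tool_pos: [0.5428, 0.082, 0.0943]
eef_rot: [0.682, 0.732, 0.0, 0.0]
contact_force: [-1.7, 0.6, 8.5]
opening: 0.007
finger_force: 4.4
```

>>> play_rows:
  translation:
    - [0, 0, 0.0003]
    - [0, 0, 0]
  delta_rot:
    - [0, 0, 0]
    - [0, 0, 0]
  grip: [-1, -1]

```text
clock: 27.48
tool_pos: [0.5428, 0.082, 0.0939]
eef_rot: [0.682, 0.732, 0.0, 0.0]
contact_force: [-1.8, 0.1, 7.8]
opening: 0.01
finger_force: 3.9
```

>>> play_rows:
  translation:
    - [0, 0, 0.0003]
    - [0, 0, 0]
  delta_rot:
    - [0, 0, 0]
    - [0, 0, 0]
  grip: [-1, -1]

```text
clock: 27.72
tool_pos: [0.5428, 0.082, 0.0939]
eef_rot: [0.682, 0.732, 0.0, 0.0]
contact_force: [-2.4, -0.1, 9.8]
opening: 0.007
finger_force: 5.0
```

>>> play_rows:
  translation:
    - [0, 0, 0.0003]
    - [0, 0, 0]
  delta_rot:
    - [0, 0, 0]
    - [0, 0, 0]
  grip: [-1, -1]

```text
clock: 27.98
tool_pos: [0.5428, 0.082, 0.0938]
eef_rot: [0.682, 0.732, 0.0, 0.0]
contact_force: [-3.6, 0.3, 11.9]
opening: 0.007
finger_force: 6.2
```

>>> play_rows:
  translation:
    - [0, 0, 0.0003]
    - [0, 0, 0]
  delta_rot:
    - [0, 0, 0]
    - [0, 0, 0]
  grip: [-1, -1]

```text
clock: 28.22
tool_pos: [0.5428, 0.082, 0.0937]
eef_rot: [0.682, 0.732, 0.0, 0.0]
contact_force: [-2.5, -0.5, 14.4]
opening: 0.007
finger_force: 7.3
```

>>> play_rows:
  translation:
    - [0, 0, 0.0003]
    - [0, 0, 0]
  delta_rot:
    - [0, 0, 0]
    - [0, 0, 0]
  grip: [-1, -1]

```text
clock: 28.48
tool_pos: [0.5428, 0.082, 0.0936]
eef_rot: [0.682, 0.732, 0.0, 0.0]
contact_force: [-4.0, -0.2, 16.5]
opening: 0.001
finger_force: 8.3
```

>>> play_rows:
  translation:
    - [0, 0, -0.001]
    - [0, 0, -0.001]
    - [0, 0, -0.005]
    - [0, 0, -0.03]
    - [0, 0, -0.03]
    - [0, 0, -0.03]
    - [-0.027, 0, -0.005]
    - [-0.027, 0, 0]
    - [0, 0, 0]
    - [0, 0, 0]
  delta_rot:
    - [0, 0, 0]
    - [0, 0, 0]
    - [0, 0, 0]
    - [0, 0, 0]
    - [0, 0, 0]
    - [0, 0, 0]
    - [0, 0, 0]
    - [0, 0, 0]
    - [0, 0, 0]
    - [0, 0, 0]
  grip: [-1, -1, -1, -1, -1, -1, -1, -1, -1, -1]

```text
clock: 29.72
tool_pos: [0.5466, 0.0291, 0.1942]
eef_rot: [0.682, 0.732, 0.0, -0.0]
contact_force: [1.0, 0.1, 0.6]
opening: 0.008
finger_force: 0.0
```

```bash
python3 shot.py fin1; python3 - <<'E'
from h import *
import json
k=json.load(open("fin1.json"));a=cv2.imread("pics/fin1.png")
o=np.array([.5467,.028]);M=R.from_euler("z",93.95,degrees=True).as_matrix()
uv=proj(k,np.c_[F,np.full(4,.030)]@M.T+[*o,0]);print(uv.round(1))
c=[]
for u in uv:
    X,Y=np.round(u).astype(int);print(X-20,Y-15)
    c.append(cv2.resize(a[Y-15:Y+15,X-20:X+20],None,fx=10,fy=10,interpolation=cv2.INTER_CUBIC))
cv2.imwrite("pics/fin1z.png",np.vstack([np.hstack([c[2],c[3]]),np.hstack([c[1],c[0]])]))
E
```

```text
29.725 [0.5466 0.0291 0.1942] 94.07214880487119 [-0.016  0.002 -0.01  -0.002  0.     0.002  0.002] [1.03 0.07 0.57] 0.008479011783451352
[[364.1 325.3]
 [278.3 325.1]
 [273.  136.4]
 [369.5 163.8]]
344 310
258 310
253 121
350 149
```

View pics/fin1z.png

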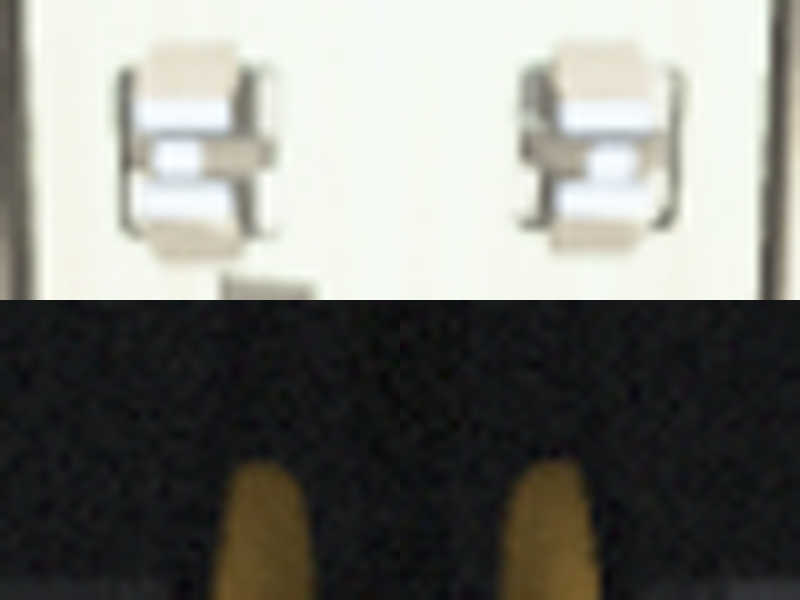

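>>> play_rows:
  translation:
    - [-0.031, 0, 0]
    - [-0.031, 0, 0]
    - [-0.031, 0, 0]
    - [-0.031, 0, 0]
    - [0, 0, 0]
    - [0, 0, 0]
    - [0, 0, 0]
  delta_rot:
    - [0, 0, 0]
    - [0, 0, 0]
    - [0, 0, 0]
    - [0, 0, 0]
    - [0, 0, 0]
    - [0, 0, 0]
    - [0, 0, 0]
  grip: [-1, -1, -1, -1, -1, -1, -1]

```text
clock: 30.65
tool_pos: [0.5555, -0.0933, 0.1943]
eef_rot: [0.681, 0.733, 0.001, -0.0]
contact_force: [-0.7, 0.1, 0.5]
opening: 0.006
finger_force: 0.0
```

```bash
python3 shot.py fin2; python3 - <<'E'
from h import *
import json
o=np.array([.5467,.028]);M=R.from_euler("z",93.95,degrees=True).as_matrix()
A=cv2.imread("pics/fin1.png",0);B=cv2.imread("pics/fin2.png",0)
ks=[json.load(open(f"fin{i}.json")) for i in (1,2)]
uv=[proj(k,np.c_[F,np.full(4,.030)]@M.T+[*o,0]) for k in ks]
print(uv[1].round(1))
def crop(I,u,h=13,w=13):
    X,Y=np.round(u).astype(int);return I[Y-h:Y+h+1,X-w:X+w+1]
for i,j in ((2,1),(3,0)):
    T=crop(A,uv[0][i]);S=crop(B,uv[1][j],19,19)
    m=cv2.matchTemplate(S,T,cv2.TM_CCOEFF_NORMED);v=cv2.minMaxLoc(m);print(i,j,v[1],v[3])
T=crop(A,uv[0][2]);S=crop(A,uv[0][3],19,19)[:,::-1].copy();v=cv2.minMaxLoc(cv2.matchTemplate(S,T,cv2.TM_CCOEFF_NORMED));print("ref 2 vs mirrored 3",v[1],v[3])
E=[["A2",A,uv[0][2]],["A3",A,uv[0][3]],["B1",B,uv[1][1]],["B0",B,uv[1][0]]]
for n,I,u in E:  # column profile down the jaw axis (mean over 3 columns nearest the post)
    X,Y=np.round(u).astype(int);dx=-2 if n in("A2","B1") else 2
    print(n,I[Y-15:Y+16,X+dx-1:X+dx+2].mean(1).astype(int).tolist())
E
```

```text
30.65 [ 0.5555 -0.0933  0.1943] 94.21477175511289 [ 0.003 -0.     0.006  0.001  0.002  0.001  0.002] [-0.75  0.13  0.51] 0.005982725000067217
[[ 369.9  138.8]
 [ 272.6  138.4]
 [ 266.1 -108.7]
 [ 377.4  -71.9]]
2 1 0.8369174599647522 (5, 6)
3 0 0.897990345954895 (6, 6)
ref 2 vs mirrored 3 0.7747462391853333 (8, 6)
A2 [245, 245, 245, 243, 230, 223, 224, 226, 226, 230, 246, 248, 234, 180, 231, 245, 246, 221, 220, 245, 248, 237, 206, 198, 200, 198, 224, 240, 243, 244, 214]
A3 [247, 247, 246, 243, 230, 224, 225, 227, 227, 228, 243, 247, 243, 181, 197, 234, 239, 229, 230, 245, 248, 240, 212, 204, 207, 229, 243, 245, 245, 245, 245]
B1 [237, 238, 237, 237, 218, 208, 209, 213, 213, 175, 228, 241, 242, 182, 188, 224, 231, 215, 217, 237, 242, 221, 194, 188, 186, 182, 218, 235, 238, 238, 237]
B0 [240, 239, 240, 225, 211, 209, 212, 214, 214, 226, 238, 242, 220, 170, 219, 233, 234, 181, 228, 241, 241, 227, 198, 188, 186, 204, 234, 239, 240, 240, 239]
```

```bash
python3 -c "
from plant import r
print(r.finish_job())"
```

```text
the job is handed in; nothing more can be done
None
```

The plate is on the posts and pressed home, and I handed the job in at about 31 s; peak press force was 14.6 N on the first end and 16.5 N on the second, slightly over the 15 N guide. The wrist picture shows posts 2 and 3 clicked through, and pixel profiles of posts 0 and 1 match them, but I did not measure how level the plate sits and the hand-in returned no verdict.

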